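# Change over the glass grinder: clear the worn heads, press the keyed arbor home

### The arm

A 6-joint arm with a two-finger parallel gripper is mounted at the origin on the work surface. World frame = base frame: x ahead of the robot, y to its left, z up, the work surface at z = 0. Lengths are in mm, angles in degrees, forces in N, time in s.
With the tool pointing down it reaches from about 350 to 725 mm from the base axis. Payload 4.3 kg.
Tool frame: the origin (TCP) lies at the very end of the fingers, on their centre line; the grasp point (between the pads) lies 19 mm behind it; z points along the fingers, y is the line along which they close (so a half turn about z gives the same grasp; the last joint's range is limited). The gripper opens to 85 mm and grips with 20 to 120 N. Pads are 22 mm wide; open, the fingers measure 114 mm over their backs; the gripper's body (76 mm by 85 mm) begins 54 mm behind the grasp point. The pads swing forward as they close: fully open they stand 13 mm farther back than shut.
Start: joints at [65.128, 21.618, 4.641, 73.018, 0, 83.68], TCP at [182.956, 545.155, 231.329] pointing down, gripper open.
Joint ranges: [-156.06, 156.06], [-48.1, 94.91], [-58.44, 69.94], [-101.28, 121.22], [-78.64, 73.56], [-180, 180]. Speed limits (degrees/s): [147.25, 147.25, 180, 180, 180, 180].

### API

Orientations are given as [roll, pitch, yaw] about the fixed x, y, z axes, in that order (R = Rz(yaw) Ry(pitch) Rx(roll)).
In Python, from workcell import ctrl, imaging gives the robot as it stands.
- The arm moves only by the tool move_arm, never from a script. Its arguments are lists of equal length, an entry for each row: "turn": the turn, a rotation vector about the tool's x, y, z in units of 6 degrees (1.0 is 6 degrees), a list of three; "delta_pos": the shift along the tool's x, y, z in units of 40 mm (1.0 is 40 mm), a list of three; "claw": the opening, from 0 (shut) to 1 (fully open). A call has 1 to 8 rows; each row shifts and turns the commanded pose from where the row before left it, along the tool's axes as they then stand; what a row does not reach is not made up. A row lasts 1/10 s, in which the tool goes at most 50 mm and 8.59 degrees, less where a joint would pass 70% of its speed; a pose out of reach is approached as far as the arm can. A call with a number of a shift or a turn outside -1 to 1 is refused whole. A call with a gripper value outside its range is refused whole. The fingers move at their own pace and stop on an object; "grip_force" is the grip in N (left out, the last holds). Time passes only in rows, so rows that do not move let the fingers close. It gives the time, the measured TCP pose, the force, the opening and the grip force at its end, in the units of the state.
- ctrl.state(): the state, without advancing time (a new reading comes with each control period).
- imaging.grab_frame(name): name is "scene" or "top" or "wrist"; returns a dict with "color" (480x640x3 uint8, blue, green, red), "depth" (480x640 float32, mm along the optical axis (not along the pixel's ray), 0 where there is no reading), "intrinsics" (3x3 intrinsics, pixels), "extrinsics" (4x4, takes a point from camera to world coordinates); the wrist camera has in their place "hand_eye" (4x4, takes a point from camera to tool coordinates, whose origin is the TCP and whose axes are the flange's). Camera axes: x right, y down, z forward; pixel columns grow to the right and rows downward; lengths in mm; the calibration is good to about 2 mm. The wrist camera is an equidistant fisheye: a pixel r from the principal point sees the ray r / f radians off the axis. A picture is of the moment at which its call begins: read the wrist's pose just before it.
- ctrl.sign_off(): hands the job in; it is judged then, once.
The state is a dict: "t": time; "joint_positions": joint angles; "qvel": joint speeds; "joint_torque": joint torques, N m; "position": TCP position; "eef_rot": TCP orientation; "force": force on the tool from outside, world axes, zero at the start; "torque": the same for the moment, N m; "grip_width": opening from 0.0 (shut) to 1.0 (fully open); "finger_force": force on a finger pad.
Only numpy, scipy, OpenCV 4.12 (cv2) and the standard library are available. Lean on these libraries where they do the work, as an engineer would, in place of code of your own. Each camera call takes 0.05 s, during which the arm holds its last target. There are 200 camera calls.

### The job

Two worn grinding heads were left on the deck of the small glass grinder: first put each into the open bin that already holds heads of its own shape (flat disc with the discs, tall sleeve with the sleeves). Then take the keyed arbor from the wooden rack, start its shaft in the grinder's drive hub, turn it until the key slips into the keyway and keep pushing until its round wheel sits flush on the hub; a spring in the bore pushes it back out, so finish while still gripping the arbor and pressing it fully home. Leave the white jar near the rack standing where it is.

Things in the scene. Friction and masses are not known exactly. Their poses are not given: they have to be found in the camera images.
- grinder: small benchtop glass grinder, white box with a flat dark-grey deck, fixed to the bench; 240 (its x) x 220 (its y) x 90 mm high. Origin: centre of its underside; z up. The hub stands on the deck at +45 mm along its x from the centre; the worn heads stand on the other half of the deck (its -x).
- hub: steel drive hub, upright grooved pulley 48 mm across and 45 mm high on the grinder's deck; top face 135 mm above the bench. Origin: centre of its underside, z up. Bore 17 mm diameter, open at the top, with one keyway 7.5 mm wide down the whole bore, reaching 14.5 mm from the axis towards the hub's +x; no chamfer. Its spindle is braked (slips only above about 0.6 Nm).
- hub_mouth (a point): centre of the bore's mouth, in the plane of the hub's top face; axes as the hub's (x points along the keyway).
- ejector (a joint): spring plunger in the bore, m; 0 at rest with its top 28 mm below the mouth, grows as it is pushed down, 0.012 when the arbor is fully home, stop at 0.016. It pushes up with about 4 N at rest and 13 N when the arbor is home, so a released arbor is lifted again.
- arbor: steel arbor 90 mm tall, 0.22 kg, upright in the rack. Origin: shaft's lower tip; z up; x to the key. Heights from the tip: shaft 16 mm diameter 0-40 mm (lowest 4 mm tapered); key 6 mm wide, out to 13 mm from the axis, 13-37 mm; round wheel 40 mm diameter 40-56 mm; head to grip 56-90 mm, 22 mm square, sides along x and y. Home: wheel rests on hub, tip 40 mm below the mouth.
- arbor_mark (a point): small dark dash on top of the arbor's wheel, 16 mm from its axis, on the key's side; shows from above where the key is.
- rack: wooden block 100 x 80 x 50 mm, fixed; the arbor hangs in its central 32 mm hole with the wheel resting on the block's top (tip 10 mm above the bench). Origin: centre of its underside.
- disc: worn flat grinding head: steel disc 46 mm diameter, 14 mm thick, about 0.12 kg, lying flat on the grinder's deck (90 mm above the bench). Origin: centre of its underside.
- sleeve: worn sleeve grinding head: steel cylinder 22 mm diameter, 34 mm tall, about 0.07 kg, standing upright on the grinder's deck. Origin: centre of its underside.
- disc_bin: grey open bin 140 (its x) x 120 (its y) x 40 mm, walls and floor 5 mm, fixed; three discs already lie fixed in its +x half, leaving x from -65 to +15 mm free. Origin: centre of its underside. The same size and colour as the other bin; the two may stand either way round.
- sleeve_bin: grey open bin 140 (its x) x 120 (its y) x 40 mm, walls and floor 5 mm, fixed; five sleeves are already fixed in its +x half (four upright, one lying), leaving x from -65 to +13 mm free. Origin: centre of its underside.
- jar: white plastic jar, 44 mm diameter, 75 mm tall, bystander. Origin: centre of its underside.
There are look-alikes about, which are no part of the job. What is shaped like the arbor but blue or pink is not meant.

How it is judged:
By the outcome, as a careful person would: the job done as asked, in the order asked, and still so for the second after the job is handed in, while the arm keeps its last pose, push and grip.
It also fails if it takes over 70 s, if anything falls off the work surface, if the arm or the gripper's body presses on something with over 40 N, if the wrist force passes 120 N, or if a joint passes its speed limit or range.

## Working session

There is one attempt and no reset: what is moved stays moved. The work goes in short steps, Python scripts to look and compute and a tool call to move; the robot and the scene stay as the last step left them, time stands still between calls to the robot, and variables do not carry over. Pictures are saved under pics/ and viewed, at most 10 in all, crops included, and the job is handed in when it is done.

Besides the shell and the picture viewer there is one more tool, called after "Request:" in YAML: its name, and indented under it one key for each argument. move_arm: Moves the arm, as the interface text tells. Shifts and turns lie within -1 to 1; 1 stands for 40 mm of shift or 6 degrees of turn. Its arguments: {"type":"object","properties":{"turn":{"type":"array"},"delta_pos":{"type":"array"},"claw":{"type":"array"},"grip_force":{"type":"number"}},"required":["turn","delta_pos","claw"]}

```bash
mkdir -p pics
cat > h.py <<'E'
import numpy as np, cv2
from workcell import ctrl, imaging
from scipy.spatial.transform import Rotation as Rn
def ray(f,u,v,z):
    K=f["intrinsics"];T=f["extrinsics"]
    d=T[:3,:3]@np.linalg.solve(K,[u,v,1.]);o=T[:3,3]
    return o+d*(z-o[2])/d[2]
def pts(f):
    K=f["intrinsics"];T=f["extrinsics"];D=f["depth"]
    v,u=np.mgrid[:480,:640]
    P=np.stack([(u-K[0,2])/K[0,0]*D,(v-K[1,2])/K[1,1]*D,D],-1)
    return P@T[:3,:3].T+T[:3,3]
E
python3 - <<'E'
from h import *
s=ctrl.state();print(s)
for n in("top","scene"):
    f=imaging.grab_frame(n);cv2.imwrite(f"pics/{n}0.png",f["color"]);np.savez(f"{n}0.npz",**{k:np.array(v) for k,v in f.items()})
    print(n,f["intrinsics"],f["extrinsics"])
E
```

```text
{'t': 0.0, 'joint_positions': array([ 6.51253913e+01,  2.16585438e+01,  4.56171774e+00,  7.30204329e+01,
       -2.44561539e-04,  8.36802727e+01]), 'qvel': array([-0.03862225,  0.0254333 , -0.06030034,  0.03683465,  0.07730944,
        0.03780194]), 'joint_torque': array([-2.77994091e-03, -4.63606954e+01,  2.69875520e+01,  2.10990978e-02,
       -2.04217472e-04,  6.15990331e-06]), 'position': array([182.67990178, 544.49131732, 230.38610886]), 'eef_rot': array([-1.79883427e+02, -1.26643768e-02,  1.61445106e+02]), 'force': array([ 1.25168284,  0.04774681, -0.05205878]), 'torque': array([-0.04269917, -0.01480371, -0.00125689]), 'finger_force': 0.0, 'grip_width': 0.995474361647904}
top [[599.39604791   0.         300.933571  ]
 [  0.         599.39604791 240.24562496]
 [  0.           0.           1.        ]] [[ 4.77643538e-03 -9.87298705e-01  1.58803189e-01  3.67499459e+02]
 [-9.99892058e-01 -2.50882314e-03  1.44767997e-02 -1.76446860e+01]
 [-1.38945165e-02 -1.58855195e-01 -9.87204117e-01  1.15345560e+03]
 [ 0.00000000e+00  0.00000000e+00  0.00000000e+00  1.00000000e+00]]
scene [[445.71554989   0.         325.62662849]
 [  0.         445.71554989 240.10314936]
 [  0.           0.           1.        ]] [[-1.06896735e-01  6.28957084e-01 -7.70055890e-01  1.14180500e+03]
 [ 9.94102403e-01  8.18348078e-02 -7.11581061e-02  3.00683646e+01]
 [ 1.82619808e-02 -7.73120980e-01 -6.33995623e-01  5.95340829e+02]
 [ 0.00000000e+00  0.00000000e+00  0.00000000e+00  1.00000000e+00]]
```

View pics/top0.png

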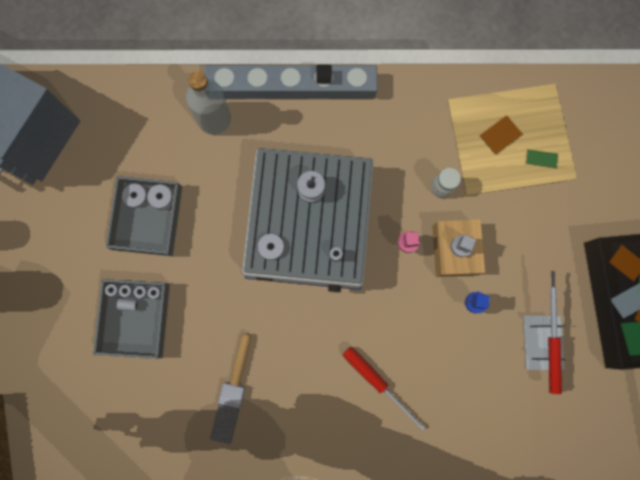

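View pics/scene0.png

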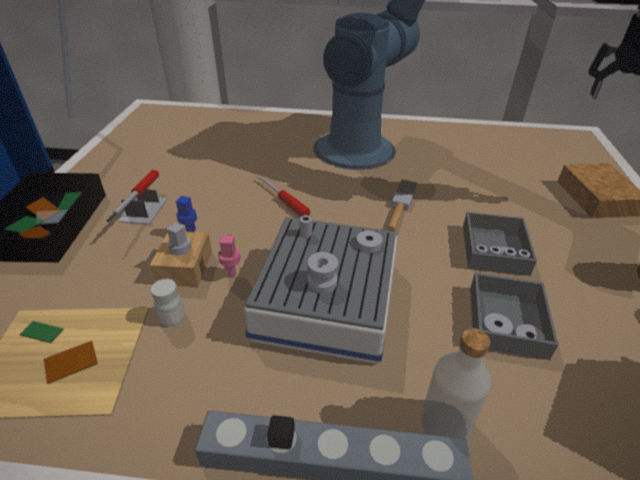

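The top view shows:
- Hub at (311,186), disc at (270,246) and sleeve at (336,254).
- Disc bin at (145,215) and sleeve bin at (130,318). Their occupied halves are towards the top of the image.
- Jar at (447,182).

There are three arbor-shaped things: grey in the rack (465,245), pink (409,242) and blue (477,302). The grey one in the wooden rack fits the description. I'll confirm it in an enlarged crop while measuring.

Run:
```python
from h import *
f=dict(np.load("top0.npz"));C=f["color"];P=pts(f)
def crop(u,v,r=33): return cv2.resize(C[v-r:v+r,u-r:u+r],(390,390),interpolation=cv2.INTER_CUBIC)
cv2.imwrite("pics/c1.png",np.hstack([crop(462,246),crop(311,186)]))
def med(u,v,r=2): 
    p=P[v-r:v+r+1,u-r:u+r+1].reshape(-1,3);return np.median(p,0).round(1)
for n,(u,v) in dict(disc=(258,246),hub=(300,186),sleeve=(336,254),arbhead=(465,244),rack=(445,262),bin1=(140,230),bin2=(128,340),table=(400,320)).items(): print(n,med(u,v))
# height-band blobs -> centres
Z=P[...,2]
def blob(u,v,z0,z1,r,n):
    m=((Z>z0)&(Z<z1)).astype(np.uint8); w=np.zeros_like(m);w[v-r:v+r,u-r:u+r]=1
    k,l,st,c=cv2.connectedComponentsWithStats(m*w); i=1+np.argmax(st[1:,4])
    p=P[l==i]; (cx,cy),R=cv2.minEnclosingCircle(p[:,:2].astype(np.float32))
    print(n,st[i,4],"circ",np.round([cx,cy,R],1),"mean",p.mean(0).round(1), "minrect",cv2.minAreaRect(p[:,:2].astype(np.float32)))
blob(270,246,98,110,25,"disc");blob(336,254,115,135,25,"sleeve");blob(311,186,128,142,30,"hub")
blob(465,245,52,72,25,"wheel");blob(465,245,90,110,25,"head");blob(310,217,85,96,85,"deck");blob(460,247,44,53,40,"rack")
blob(145,215,34,48,50,"binA");blob(130,318,34,48,50,"binB");blob(448,182,68,82,25,"jar")
```

```text
disc [526.4  73.9 101.8]
hub [ 6.268e+02 -6.000e-01  1.359e+02]
sleeve [508.9 -63.4 125.1]
arbhead [ 531.  -293.    99.7]
rack [ 504.9 -268.    49.5]
bin1 [571.3 313.4   5.6]
bin2 [359.7 326.    4.6]
table [ 399.7 -189.9    0.7]
disc 516 circ [525.4  52.3  23. ] mean [524.9  52.6 104.2] minrect ((525.42041015625, 52.5323600769043), (45.873477935791016, 42.739444732666016), 0.6034293174743652)
sleeve 128 circ [510.1 -61.7  11. ] mean [509.9 -61.8 124. ] minrect ((509.4950866699219, -61.734886169433594), (20.895925521850586, 20.925331115722656), 1.618866205215454)
hub 516 circ [630.7 -18.5  24.5] mean [630.1 -18.6 134.9] minrect ((630.6207885742188, -18.90911102294922), (47.89733123779297, 47.24891662597656), 1.3672326803207397)
wheel 211 circ [ 529.4 -294.    23.6] mean [ 528.3 -289.    64.1] minrect ((531.8587036132812, -295.1512145996094), (42.986549377441406, 37.08047103881836), 15.874129295349121)
head 174 circ [ 533.2 -296.1   14.7] mean [ 533.2 -296.2   99. ] minrect ((533.748779296875, -296.93438720703125), (23.10942840576172, 22.79303550720215), 65.20606994628906)
deck 13166 circ [586.3 -14.2 155.1] mean [583.7 -16.3  90.2] minrect ((585.4074096679688, -14.361412048339844), (214.651123046875, 234.43170166015625), 84.67610168457031)
rack 1831 circ [ 534.2 -296.9   63.3] mean [ 532.6 -295.4   49.4] minrect ((533.8754272460938, -296.81597900390625), (100.73323059082031, 82.16800689697266), 2.670670986175537)
binA 853 circ [596.3 302.3  91.5] mean [596.1 302.7  39.7] minrect ((596.0511474609375, 302.64306640625), (121.80831909179688, 141.2917022705078), 84.2723159790039)
binB 1000 circ [399.5 317.1  91.6] mean [405.3 322.1  39.8] minrect ((399.6551208496094, 317.26556396484375), (122.24118041992188, 140.26040649414062), 86.7697982788086)
jar 373 circ [ 658.2 -274.7   20.4] mean [ 657.6 -274.1   74.5] minrect ((657.80029296875, -274.7071533203125), (39.27558898925781, 38.53403854370117), 61.65068817138672)
```

View pics/c1.png

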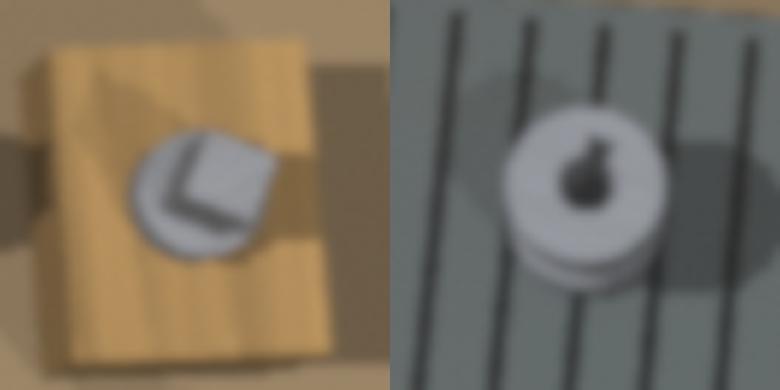

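The crop confirms it: the grey square-headed arbor sits in the wooden rack, with head edges at about -27° and its dash not visible from here. The hub keyway points up and slightly right. I'll head for the disc.

Request:
move_arm:
  turn:
    - [0, 0, -1]
    - [0, 0, -1]
    - [0, 0, -1]
    - [0, 0, -0.09]
    - [0, 0, 0]
    - [0, 0, 0]
    - [0, 0, 0]
    - [0, 0, 0]
  delta_pos:
    - [0, 0, 0]
    - [0, 0, 0]
    - [0, 0, 0]
    - [0, 0, 0]
    - [-0.6, -0.9, 0]
    - [-0.65, -0.95, 0]
    - [-0.65, -0.95, 0]
    - [-0.65, -0.95, 0]
  claw: [1, 1, 1, 1, 1, 1, 1, 1]
  grip_force: 40

```text
t: 0.9
position: [285.4, 393.6, 231.1]
eef_rot: [-180.0, -0.0, 179.9]
force: [0.3, 0.4, -0.5]
grip_width: 1.003
finger_force: 0.0
```

Request:
move_arm:
  turn:
    - [0, 0, 0]
    - [0, 0, 0]
    - [0, 0, 0]
    - [0, 0, 0]
    - [0, 0, 0]
    - [0, 0, 0]
    - [0, 0, 0]
    - [0, 0, 0]
  delta_pos:
    - [-0.65, -0.95, 0]
    - [-0.65, -0.95, 0]
    - [-0.65, -0.95, 0]
    - [-0.65, -0.95, 0]
    - [-0.65, -0.95, 0]
    - [-0.65, -0.95, 0]
    - [-0.65, -0.95, 0]
    - [0, 0, 0]
  claw: [1, 1, 1, 1, 1, 1, 1, 1]

```text
t: 1.7
position: [469.7, 124.9, 231.0]
eef_rot: [-179.9, 0.1, 179.5]
force: [-0.2, 0.4, 0.6]
grip_width: 0.999
finger_force: 0.0
```

Request:
move_arm:
  turn:
    - [0, 0, 0]
    - [0, 0, 0]
    - [0, 0, 0]
    - [0, 0, 0]
    - [0, 0, 0]
    - [0, 0, 0]
  delta_pos:
    - [-0.7, -0.9, 0]
    - [-0.69, -0.91, 0]
    - [0, 0, 0.9]
    - [0, 0, 0.9]
    - [0, 0, 0.6]
    - [0, 0, 0]
  claw: [1, 1, 1, 1, 1, 1]

```text
t: 2.3
position: [518.7, 57.3, 131.6]
eef_rot: [180.0, -0.5, 179.9]
force: [-1.3, 0.4, -0.5]
grip_width: 0.998
finger_force: 0.0
```

Run:
```python
from h import *
s=ctrl.state();print(s["position"],s["eef_rot"])
f=imaging.grab_frame("wrist");cv2.imwrite("pics/w1.png",f["color"]);print(f["intrinsics"],f["hand_eye"])
```

```text
[518.71493549  57.28201929 131.57699078] [179.97461204  -0.47200034 179.92800055]
[[371.64829954   0.         323.33587335]
 [  0.         371.64829954 243.92568233]
 [  0.           0.           1.        ]] [[-1.79055068e-03 -9.57064894e-01 -2.89868216e-01  7.40779268e+01]
 [ 9.99998238e-01 -1.87730575e-03  2.12369035e-05 -1.94082968e-02]
 [-5.64496364e-04 -2.89867668e-01  9.57066569e-01 -1.43551746e+02]
 [ 0.00000000e+00  0.00000000e+00  0.00000000e+00  1.00000000e+00]]
```

View pics/w1.png

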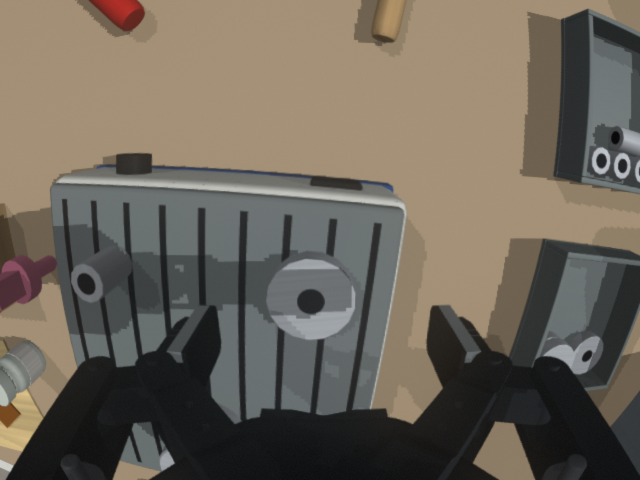

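```bash
cat >> h.py <<'E'
def wray(f,s,u,v,z):
    K=f["intrinsics"];x=(u-K[0,2])/K[0,0];y=(v-K[1,2])/K[1,1];r=np.hypot(x,y)+1e-12
    d=np.array([np.sin(r)*x/r,np.sin(r)*y/r,np.cos(r)])
    H=f["hand_eye"];R=Rn.from_euler("xyz",s["eef_rot"],degrees=True).as_matrix()
    o=R@H[:3,3]+s["position"];d=R@H[:3,:3]@d
    return o+d*(z-o[2])/d[2]
E
python3 - <<'E'
from h import *
s=ctrl.state();print(s["position"],s["eef_rot"])
f=imaging.grab_frame("wrist");print(wray(f,s,311,301,104))
print(ctrl.state()["position"])
E
```

```text
[520.29956457  57.31008961 133.82503676] [179.97857483  -0.26937821 179.95726134]
[529.30866738  50.88313848 104.        ]
[521.84858126  57.23048771 135.49142725]
```

Request:
move_arm:
  turn:
    - [0, 0, 0]
    - [0, 0, 0]
    - [0, 0, 0]
    - [0, 0, 0]
    - [0, 0, 0]
    - [0, 0, 0]
    - [0, 0, 0]
    - [0, 0, 0]
  delta_pos:
    - [-0.1, -0.13, 0.3]
    - [0, 0, 0.4]
    - [0, 0, 0.43]
    - [0, 0, 0]
    - [0, 0, 0]
    - [0, 0, 0]
    - [0, 0, 0]
    - [0, 0, 0]
  claw: [1, 1, 1, 1, 0.4, 0.3, 0.2, 0.2]

```text
t: 3.2
position: [527.7, 51.5, 91.7]
eef_rot: [-180.0, 0.2, 180.0]
force: [-1.1, 0.5, 5.9]
grip_width: 0.52
finger_force: 40.3
```

Request:
move_arm:
  turn:
    - [0, 0, 0]
    - [0, 0, 0]
    - [0, 0, 0]
    - [0, 0, 0]
  delta_pos:
    - [0, 0, 0]
    - [0, 0, 0]
    - [0, 0, 0]
    - [0, 0, 0]
  claw: [0.2, 0.2, 0.2, 0.2]

```text
t: 3.6
position: [527.8, 51.4, 91.7]
eef_rot: [-180.0, 0.2, 180.0]
force: [-0.6, 0.5, 5.5]
grip_width: 0.517
finger_force: 40.3
```

Request:
move_arm:
  turn:
    - [0, 0, 0]
    - [0, 0, 0]
    - [0, 0, 0]
    - [0, 0, 0]
    - [0, 0, 0]
    - [0, 0, 0]
    - [0, 0, 0]
    - [0, 0, 0]
  delta_pos:
    - [0, 0, -0.5]
    - [0, 0, -1]
    - [0, 0, -1]
    - [-0.16, 0.8, 0]
    - [-0.16, 0.9, 0]
    - [-0.16, 0.95, 0]
    - [-0.16, 0.95, 0]
    - [-0.16, 0.95, 0]
  claw: [0.2, 0.2, 0.2, 0.2, 0.2, 0.2, 0.2, 0.2]

```text
t: 4.4
position: [558.6, 235.0, 190.4]
eef_rot: [180.0, 0.0, 180.0]
force: [0.8, -0.5, -0.2]
grip_width: 0.513
finger_force: 41.2
```

Request:
move_arm:
  turn:
    - [0, 0, 0]
    - [0, 0, 0]
    - [0, 0, 0]
    - [0, 0, 0]
    - [0, 0, 0]
    - [0, 0, 0]
    - [0, 0, 0]
    - [0, 0, 0]
  delta_pos:
    - [-0.16, 0.95, 0]
    - [-0.15, 0.83, 0]
    - [0, 0, 0]
    - [0, 0, 1]
    - [0, 0, 1]
    - [0, 0, 1]
    - [0, 0, 0.7]
    - [0, 0, 0]
  claw: [0.2, 0.2, 0.2, 0.2, 0.2, 0.2, 0.2, 0.2]

```text
t: 5.2
position: [566.7, 302.2, 37.3]
eef_rot: [-179.8, -0.5, 179.9]
force: [-0.8, -1.0, -0.8]
grip_width: 0.516
finger_force: 41.2
```

Request:
move_arm:
  turn:
    - [0, 0, 0]
    - [0, 0, 0]
    - [0, 0, 0]
    - [0, 0, 0]
    - [0, 0, 0]
    - [0, 0, 0]
    - [0, 0, 0]
    - [0, 0, 0]
  delta_pos:
    - [0, 0, 0.4]
    - [0, 0, 0.3]
    - [0, 0, 0.15]
    - [0, 0, 0]
    - [0, 0, 0]
    - [0, 0, 0]
    - [0, 0, 0]
    - [0, 0, 0]
  claw: [0.2, 0.2, 0.2, 0.2, 0.7, 0.7, 0.7, 0.7]

```text
t: 6.0
position: [571.3, 304.9, 8.7]
eef_rot: [180.0, 0.1, 180.0]
force: [-0.1, 0.5, 0.6]
grip_width: 0.698
finger_force: 0.0
```

Request:
move_arm:
  turn:
    - [0, 0, 0]
    - [0, 0, 0]
    - [0, 0, 0]
    - [0, 0, 0]
    - [0, 0, 0]
    - [0, 0, 0]
    - [0, 0, 0]
    - [0, 0, 0]
  delta_pos:
    - [0, 0, -0.6]
    - [0, 0, -1]
    - [0, 0, -1]
    - [0, 0, -1]
    - [0.1, -0.5, -0.9]
    - [0.15, -0.95, 0]
    - [0.15, -0.95, 0]
    - [0.15, -0.95, 0]
  claw: [0.7, 0.7, 0.7, 0.7, 0.7, 0.7, 0.7, 0.7]

```text
t: 6.8
position: [548.9, 169.6, 188.9]
eef_rot: [180.0, 0.1, -180.0]
force: [0.8, -0.4, -0.2]
grip_width: 0.696
finger_force: 0.0
```

Request:
move_arm:
  turn:
    - [0, 0, 0]
    - [0, 0, 0]
    - [0, 0, 0]
    - [0, 0, 0]
    - [0, 0, 0]
    - [0, 0, 0]
    - [0, 0, 0]
    - [0, 0, 0]
  delta_pos:
    - [0.15, -0.95, 0]
    - [0.15, -0.95, 0]
    - [0.15, -0.95, 0]
    - [0.15, -0.95, 0]
    - [0.15, -0.95, 0]
    - [0.15, -0.95, 0]
    - [0.07, -0.1, 0]
    - [0, 0, 0]
  claw: [0.7, 0.7, 0.7, 0.7, 0.7, 0.7, 0.7, 0.7]

```text
t: 7.6
position: [509.7, -62.1, 188.3]
eef_rot: [180.0, 0.0, 179.9]
force: [0.4, -0.0, -0.3]
grip_width: 0.703
finger_force: 0.0
```

Run:
```python
from h import *
f=imaging.grab_frame("top");C=f["color"];P=pts(f)
for u,v in((148,228),(145,225),(152,225)): print(P[v,u].round(1))
s=ctrl.state();print(s["position"],s["eef_rot"])
w=imaging.grab_frame("wrist")["color"]
cv2.imwrite("pics/m2.png",np.hstack([cv2.resize(C[165:265,95:195],(300,300)),cv2.resize(w,(400,300))]))
```

```text
[572.5 293.4  22.6]
[578.9 300.3  19.6]
[579.1 286.9  18.9]
[509.97484526 -61.15906422 188.29692145] [1.79962188e+02 2.17627145e-02 1.79946488e+02]
```

View pics/m2.png

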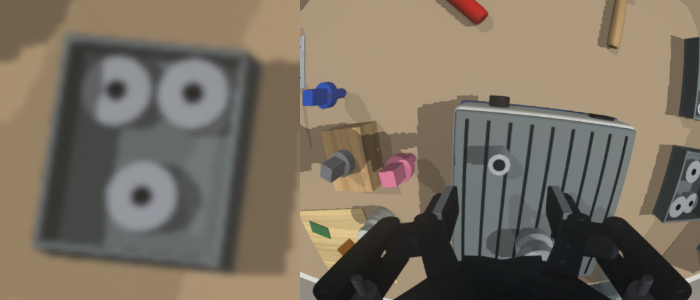

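The disc lies flat in the disc bin (crop at (142,196)), and the sleeve (499,164) is centred between the fingers.

Request:
move_arm:
  turn:
    - [0, 0, 0]
    - [0, 0, 0]
    - [0, 0, 0]
    - [0, 0, 0]
    - [0, 0, 0]
    - [0, 0, 0]
    - [0, 0, 0]
    - [0, 0, 0]
  delta_pos:
    - [0, 0, 0.7]
    - [0, 0, 0.8]
    - [0, 0, 0.6]
    - [0, 0, 0.28]
    - [0, 0, 0]
    - [0, 0, 0]
    - [0, 0, 0]
    - [0, 0, 0]
  claw: [0.7, 0.7, 0.7, 0.7, 0.6, 0.3, 0.1, 0.1]

```text
t: 8.5
position: [511.6, -61.5, 94.5]
eef_rot: [-180.0, 0.2, 180.0]
force: [-0.0, 0.5, 4.0]
grip_width: 0.245
finger_force: 39.1
```

Request:
move_arm:
  turn:
    - [0, 0, 0]
    - [0, 0, 0]
    - [0, 0, 0]
    - [0, 0, 0]
    - [0, 0, 0]
    - [0, 0, 0]
  delta_pos:
    - [0, 0, 0]
    - [0, 0, 0]
    - [0, 0, 0]
    - [0, 0, -0.5]
    - [0, 0, -1]
    - [0, 0, -0.9]
  claw: [0.1, 0.1, 0.1, 0.1, 0.1, 0.1]

```text
t: 9.1
position: [509.3, -61.3, 190.0]
eef_rot: [180.0, -0.1, 180.0]
force: [0.3, 0.3, -0.5]
grip_width: 0.243
finger_force: 39.2
```

Request:
move_arm:
  turn:
    - [0, 0, 0]
    - [0, 0, 0]
    - [0, 0, 0]
    - [0, 0, 0]
    - [0, 0, 0]
    - [0, 0, 0]
    - [0, 0, 0]
    - [0, 0, 0]
  delta_pos:
    - [0.2, 0.6, 0]
    - [0.3, 0.9, 0]
    - [0.33, 0.9, 0]
    - [0.33, 0.9, 0]
    - [0.33, 0.9, 0]
    - [0.33, 0.9, 0]
    - [0.33, 0.9, 0]
    - [0.33, 0.9, 0]
  claw: [0.1, 0.1, 0.1, 0.1, 0.1, 0.1, 0.1, 0.1]

```text
t: 9.9
position: [410.2, 215.9, 189.2]
eef_rot: [180.0, 0.0, 180.0]
force: [0.2, 0.9, -0.1]
grip_width: 0.242
finger_force: 39.2
```

Request:
move_arm:
  turn:
    - [0, 0, 0]
    - [0, 0, 0]
    - [0, 0, 0]
    - [0, 0, 0]
    - [0, 0, 0]
    - [0, 0, 0]
    - [0, 0, 0]
    - [0, 0, 0]
  delta_pos:
    - [0.33, 0.9, 0]
    - [0.33, 0.9, 0]
    - [0.27, 0.8, 0]
    - [0, 0, 0]
    - [0, 0, 0.8]
    - [0, 0, 1]
    - [0, 0, 1]
    - [0, 0, 0.8]
  claw: [0.1, 0.1, 0.1, 0.1, 0.1, 0.1, 0.1, 0.1]

```text
t: 10.7
position: [373.3, 317.5, 43.2]
eef_rot: [-179.9, -0.0, 179.9]
force: [-0.1, 0.6, -1.1]
grip_width: 0.246
finger_force: 39.4
```

Request:
move_arm:
  turn:
    - [0, 0, 0]
    - [0, 0, 0]
    - [0, 0, 0]
    - [0, 0, 0]
    - [0, 0, 0]
    - [0, 0, 0]
    - [0, 0, 0]
    - [0, 0, 0]
  delta_pos:
    - [0, 0, 0.5]
    - [0, 0, 0.25]
    - [0, 0, 0.13]
    - [0, 0, 0]
    - [0, 0, 0]
    - [0, 0, 0]
    - [0, 0, 0]
    - [0, 0, 0]
  claw: [0.1, 0.1, 0.1, 0.1, 0.1, 0.5, 0.5, 0.5]

```text
t: 11.5
position: [374.1, 319.0, 10.1]
eef_rot: [180.0, 0.0, 180.0]
force: [0.3, 1.0, -0.2]
grip_width: 0.5
finger_force: 0.0
```

Request:
move_arm:
  turn:
    - [0, 0, 0]
    - [0, 0, 0]
    - [0, 0, 0]
    - [0, 0, 0]
    - [0, 0, 0]
    - [0, 0, 0]
    - [0, 0, 0]
    - [0, 0, 0]
  delta_pos:
    - [0, 0, -0.75]
    - [0, 0, -1]
    - [0, 0, -1]
    - [0, 0, -1]
    - [0, 0, -1]
    - [-0.5, -0.5, 0]
    - [-0.79, -0.84, 0]
    - [-0.79, -0.84, 0]
  claw: [0.5, 0.5, 0.5, 0.5, 0.5, 0.5, 0.5, 0.5]

```text
t: 12.3
position: [457.8, 231.1, 200.6]
eef_rot: [180.0, 0.1, -179.9]
force: [0.5, 0.4, -0.2]
grip_width: 0.499
finger_force: 0.0
```

Request:
move_arm:
  turn:
    - [0, 0, 0]
    - [0, 0, 0]
    - [0, 0, 0]
    - [0, 0, 0]
    - [0, 0, 0]
    - [0, 0, 0]
    - [0, 0, 0]
    - [0, 0, 0]
  delta_pos:
    - [-0.79, -0.84, 0]
    - [-0.79, -0.84, 0]
    - [-0.79, -0.84, 0]
    - [-0.79, -0.84, 0]
    - [-0.79, -0.84, 0]
    - [-0.79, -0.84, 0]
    - [-0.79, -0.84, 0]
    - [-0.29, -0.36, 0]
  claw: [0.5, 0.5, 0.5, 0.5, 0.5, 0.5, 0.5, 0.5]

```text
t: 13.1
position: [691.7, -21.8, 198.7]
eef_rot: [-179.9, 0.0, 179.8]
force: [-0.1, 0.9, -0.6]
grip_width: 0.501
finger_force: 0.0
```

Request:
move_arm:
  turn:
    - [0, 0, 0]
    - [0, 0, 0]
    - [0, 0, 0]
  delta_pos:
    - [0, 0, 0]
    - [0, 0, 0]
    - [0, 0, 0]
  claw: [0.5, 0.5, 0.5]

```text
t: 13.4
position: [688.9, -16.9, 199.9]
eef_rot: [180.0, -0.0, -179.9]
force: [-0.4, 0.1, -1.1]
grip_width: 0.502
finger_force: 0.0
```

Run:
```python
from h import *
s=ctrl.state();f=imaging.grab_frame("wrist");np.savez("hub.npz",**{k:np.array(v) for k,v in f.items()},p=s["position"],r=s["eef_rot"]);cv2.imwrite("pics/hub_full.png",f["color"])
print(s["position"],s["eef_rot"])
t=imaging.grab_frame("top")
cv2.imwrite("pics/m3.png",np.hstack([f["color"][::1,::1],]) )
# predicted hub pixel
R=Rn.from_euler("xyz",s["eef_rot"],degrees=True).as_matrix();H=f["hand_eye"]
pt=R.T@(np.array([630.6,-18.7,135])-s["position"]);c=H[:3,:3].T@(pt-H[:3,3])
th=np.arctan2(np.hypot(*c[:2]),c[2]);k=371.65*th/np.hypot(*c[:2]);u,v=int(323.3+k*c[0]),int(243.9+k*c[1]);print(u,v)
A=f["color"][max(v-50,0):v+50,max(u-50,0):u+50]
B=t["color"][270:370,85:185]
cv2.imwrite("pics/m3.png",np.hstack([cv2.resize(A,(400,400),interpolation=2),cv2.resize(B,(400,400),interpolation=2)]))
```

```text
[688.90751175 -16.90816636 199.87709395] [ 1.79967128e+02 -2.62782722e-02 -1.79940572e+02]
320 162
```

View pics/m3.png

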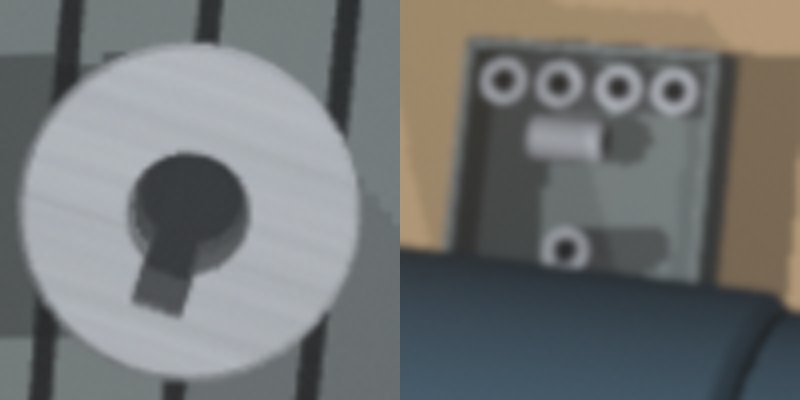

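The hub crop shows the bore centre at about (188,213), with the keyway running down to about (157,310). The right crop shows the sleeve upright in the sleeve bin's free half at (566,248).

```bash
cat > hub.py <<'E'
from h import *
d=dict(np.load("hub.npz"));s=dict(position=d["p"],eef_rot=d["r"]);C=d["color"]
W=lambda u,v,z=135:wray(d,s,u,v,z)[:2]
o=np.array([270,112]);f=lambda x,y:W(*(o+np.array([x,y])/4-0.4))
c=f(188,213);k=f(157.5,308.5);print("bore",c,"keyend",k,np.linalg.norm(k-c),"ang",np.degrees(np.arctan2(*(k-c)[::-1])))
for a,b in(((150,240),(133,300)),((197,268),(182,317)),((133,300),(182,317))):
    v=f(*b)-f(*a);print(np.degrees(np.arctan2(v[1],v[0])),np.linalg.norm(v))
g=cv2.cvtColor(C,cv2.COLOR_BGR2HSV);m=((g[...,2]>125)&(g[...,1]<60)).astype(np.uint8)
w=np.zeros_like(m);w[115:212,268:368]=1;cs,_=cv2.findContours(m*w,cv2.RETR_EXTERNAL,2)
q=max(cs,key=cv2.contourArea)[:,0];p=np.array([W(*a) for a in q],np.float32)
print("rim",cv2.minEnclosingCircle(p),cv2.fitEllipse(p))
dk=((g[...,2]<115)&(w>0)).astype(np.uint8);n,l,st,_=cv2.connectedComponentsWithStats(dk);i=l[165,317]
cs,_=cv2.findContours((l==i).astype(np.uint8),0,2);q=cs[0][:,0];p=np.array([W(*a) for a in q]);print(st[i])
cc=np.array(cv2.minEnclosingCircle(np.array([W(*a) for a in max(cv2.findContours(m*w,0,2)[0],key=cv2.contourArea)[:,0]],np.float32))[0])
r=np.linalg.norm(p-cc,axis=1);e=p[r>11];print("key ang rel rim",np.degrees(np.arctan2(*(e.mean(0)-cc)[::-1])),r.max())
E
python3 hub.py
```

```text
bore [631.788532   -20.62716644] keyend [645.34267465 -24.98950953] 14.238848985819297 ang -17.840550139175548
-16.189327437182694 8.877898320502213
-17.03137337680428 7.312931998827556
70.33288488597583 7.336805854690859
rim ((631.2596435546875, -19.319021224975586), 25.08751678466797) ((631.500732421875, -20.20807647705078), (47.41443634033203, 48.14673614501953), 70.88358306884766)
[303 150  29  41 817]
key ang rel rim -22.83740644104654 15.585107668719257
```

Request:
move_arm:
  turn:
    - [0, 0, 0]
    - [0, 0, 0]
    - [0, 0, 0]
    - [0, 0, 0]
    - [0, 0, 0]
    - [0, 0, 0]
    - [0, 0, 0]
    - [0, 0, 0]
  delta_pos:
    - [0.2, -0.7, 0]
    - [0.26, -0.9, 0]
    - [0.26, -0.9, 0]
    - [0.26, -0.9, 0]
    - [0.26, -0.9, 0]
    - [0.26, -0.9, 0]
    - [0.26, -0.9, 0]
    - [0.31, -0.85, 0]
  claw: [1, 1, 1, 1, 1, 1, 1, 1]

```text
t: 14.3
position: [606.3, -296.5, 200.2]
eef_rot: [-180.0, 0.0, -179.9]
force: [1.2, -0.6, 0.0]
grip_width: 1.004
finger_force: 0.0
```

Request:
move_arm:
  turn:
    - [0, 0, 0]
    - [0, 0, 0]
    - [0, 0, 0]
  delta_pos:
    - [0, 0, 0]
    - [0, 0, 0]
    - [0, 0, 0]
  claw: [1, 1, 1]

```text
t: 14.6
position: [607.1, -294.6, 200.0]
eef_rot: [180.0, 0.0, -179.9]
force: [-0.3, -0.2, -0.2]
grip_width: 0.999
finger_force: 0.0
```

Run:
```python
from h import *
s=ctrl.state();f=imaging.grab_frame("wrist");np.savez("arb.npz",**{k:np.array(v) for k,v in f.items()},p=s["position"],r=s["eef_rot"])
print(s["position"],s["eef_rot"])
R=Rn.from_euler("xyz",s["eef_rot"],degrees=True).as_matrix();H=f["hand_eye"]
pt=R.T@(np.array([533,-296.5,80])-s["position"]);c=H[:3,:3].T@(pt-H[:3,3])
th=np.arctan2(np.hypot(*c[:2]),c[2]);k=371.65*th/np.hypot(*c[:2]);u,v=int(323.3+k*c[0]),int(243.9+k*c[1]);print(u,v)
cv2.imwrite("pics/m4.png",cv2.resize(f["color"][v-40:v+40,u-40:u+40],(560,560),interpolation=2))
```

```text
[ 607.07469527 -294.62936585  200.00214581] [ 1.79971389e+02  1.94088781e-02 -1.79919495e+02]
320 134
```

View pics/m4.png

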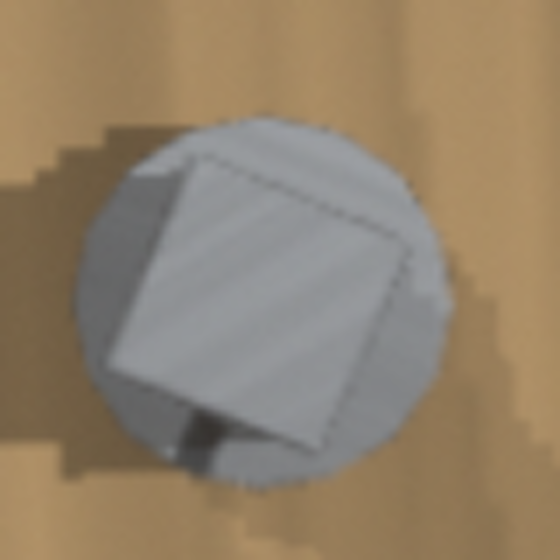

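The dash shows at crop (200,440), on the lower-left face, so the key points +x/-y at about -22°. The grey arbor in the wooden rack is confirmed.

Run:
```python
from h import *
d=dict(np.load("arb.npz"));s=dict(position=d["p"],eef_rot=d["r"])
o=np.array([280,94])
f=lambda x,y,z:wray(d,s,*(o+np.array([x,y])/7-0.43),z)[:2]
c=np.array([f(*a,100) for a in((192,155),(408,243),(320,450),(110,362))]);m=c.mean(0);print(m)
for i in range(4):
    v=c[(i+1)%4]-c[i];print(np.degrees(np.arctan2(v[1],v[0])),np.linalg.norm(v))
print("wheel",np.mean([f(75,300,66),f(452,300,66)],0),np.mean([f(262,117,66),f(262,488,66)],0),"dash",f(198,445,66))
print(ctrl.state()["position"],ctrl.state()["eef_rot"])
```

```text
[ 534.3999741  -299.08998354]
67.41118285582242 21.53016772286689
-22.646991821266717 21.05593082352602
-113.29947213992382 21.19913380837058
158.26887681223843 20.795318093174
wheel [ 534.24679914 -299.06388495] [ 534.66015476 -299.20914402] dash [ 549.84132909 -306.02181519]
[ 607.20246781 -294.44836069  199.9208322 ] [ 1.79975550e+02  1.16905040e-02 -1.79896573e+02]
```

Request:
move_arm:
  turn:
    - [0, 0, 0]
    - [0, 0, 0]
    - [0, 0, 1]
    - [0, 0, 1]
    - [0, 0, 1]
    - [0, 0, 0.73]
    - [0, 0, 0]
    - [0, 0, 0]
  delta_pos:
    - [0.9, -0.05, 0]
    - [0.92, -0.06, 0]
    - [0, 0, 0.5]
    - [0, 0, 0.5]
    - [0, 0, 0.5]
    - [0, 0, 0.5]
    - [0, 0, 0]
    - [0, 0, 0]
  claw: [0.7, 0.7, 0.7, 0.7, 0.7, 0.7, 0.7, 0.7]
  grip_force: 100

```text
t: 15.45
position: [534.2, -299.4, 119.9]
eef_rot: [180.0, -0.0, 157.8]
force: [0.1, 0.0, 0.9]
grip_width: 0.703
finger_force: 0.0
```

Request:
move_arm:
  turn:
    - [0, 0, 0]
    - [0, 0, 0]
    - [0, 0, 0]
  delta_pos:
    - [0, 0, 0]
    - [0, 0, 0]
    - [0, 0, 0]
  claw: [0.7, 0.7, 0.7]

```text
t: 15.75
position: [534.6, -300.9, 120.7]
eef_rot: [-180.0, 0.1, 157.6]
force: [-0.2, 0.9, 0.7]
grip_width: 0.697
finger_force: 0.0
```

Request:
move_arm:
  turn:
    - [0, 0, 0]
    - [0, 0, 0]
    - [0, 0, 0]
    - [0, 0, 0]
    - [0, 0, 0]
    - [0, 0, 0]
    - [0, 0, 0]
    - [0, 0, 0]
  delta_pos:
    - [0, 0, 0.5]
    - [0, 0, 0.45]
    - [0, 0, 0.3]
    - [0, 0, 0]
    - [0, 0, 0]
    - [0, 0, 0]
    - [0, 0, 0]
    - [0, 0, 0]
  claw: [0.7, 0.7, 0.7, 0.7, 0.4, 0.2, 0.1, 0.1]

```text
t: 16.55
position: [534.9, -301.0, 71.1]
eef_rot: [-180.0, 0.1, 157.6]
force: [-0.5, 0.9, 5.5]
grip_width: 0.241
finger_force: 98.6
```

Request:
move_arm:
  turn:
    - [0, 0, 0]
    - [0, 0, 0]
    - [0, 0, 0]
    - [0, 0, 0]
    - [0, 0, 0]
  delta_pos:
    - [0, 0, 0]
    - [0, 0, 0]
    - [0, 0, 0]
    - [0, 0, 0]
    - [0, 0, 0]
  claw: [0.1, 0.1, 0.1, 0.1, 0.1]

```text
t: 17.05
position: [534.9, -301.0, 71.1]
eef_rot: [-180.0, 0.1, 157.6]
force: [-0.7, 0.9, 6.3]
grip_width: 0.24
finger_force: 98.6
```

Run:
```python
from h import *
s=ctrl.state();print(s["position"],s["eef_rot"],s["force"],s["torque"],s["grip_width"])
f=imaging.grab_frame("wrist");np.savez("grip.npz",**{k:np.array(v) for k,v in f.items()},p=s["position"],r=s["eef_rot"])
cv2.imwrite("pics/m5.png",cv2.resize(f["color"][240:370,240:410],(765,585),interpolation=2))
```

```text
[ 534.91661623 -301.04714964   71.13548618] [-1.79979794e+02  1.49103752e-01  1.57609924e+02] [-0.65593866  0.85568384  6.26170063] [ 0.13669751  0.04779879 -0.05111869] 0.23997732200625965
```

View pics/m5.png

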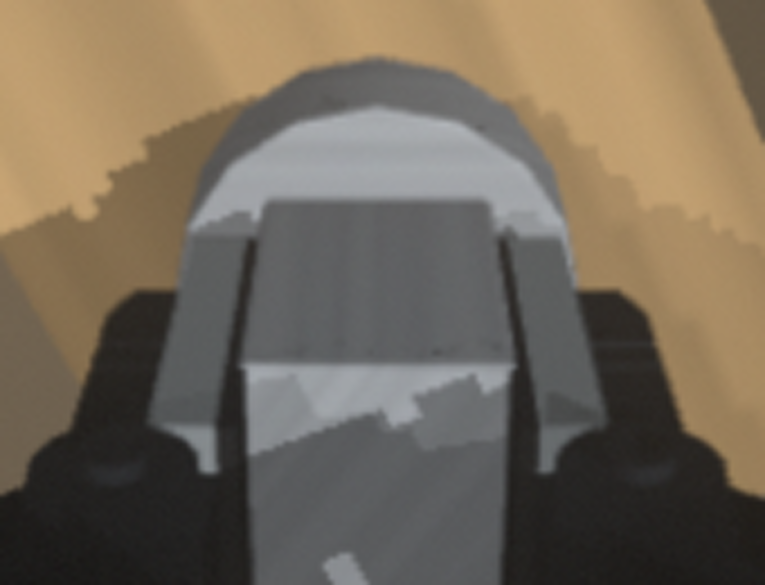

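The wheel and head sit centred between the pads: the head's mid column is about 376 in the crop, so u≈323.5. Next I'll lift and compute the offsets.

Request:
move_arm:
  turn:
    - [0, 0, 0]
    - [0, 0, 0]
    - [0, 0, 0]
    - [0, 0, 0]
    - [0, 0, 0]
  delta_pos:
    - [0, 0, -0.5]
    - [0, 0, -0.9]
    - [0, 0, -1]
    - [0, 0, -1]
    - [0, 0, -0.25]
  claw: [0.1, 0.1, 0.1, 0.1, 0.1]

```text
t: 17.6
position: [535.8, -301.8, 220.4]
eef_rot: [-179.9, 0.4, 157.6]
force: [1.0, -0.8, -1.7]
grip_width: 0.24
finger_force: 97.9
```

Run:
```python
from h import *
d=dict(np.load("grip.npz"));s=dict(position=np.zeros(3),eef_rot=np.array([0,0,0.]))
g=lambda x,y,z:wray(d,s,240+x/4.5-.4,240+y/4.5-.4,z)
# tool frame, tool z: top of head at -28.9, wheel top at +5.1
print("head top edge",g(243,363,-28.9),g(513,363,-28.9));print("head foot",g(262,202,5.1),g(490,202,5.1))
print("wheel front",g(378,107,5.1)); print(ctrl.state()["position"],ctrl.state()["force"])
```

```text
head top edge [ 11.46686529 -10.58174596 -28.9       ] [ 11.41853311  10.40366941 -28.9       ]
head foot [ 10.65339306 -11.24878269   5.1       ] [10.60786521 10.77383498  5.1       ]
wheel front [20.41309085 -0.02959051  5.1       ]
[ 535.78794678 -301.8448222   220.43938276] [ 1.02625861 -0.80615828 -1.67625246]
```

Request:
move_arm:
  turn:
    - [0, 0, 0]
    - [0, 0, 0]
    - [0, 0, 0]
    - [0, 0, 0]
    - [0, 0, 0]
    - [0, 0, 0]
    - [0, 0, 0]
    - [0, 0, 0]
  delta_pos:
    - [-0.1, 0.6, 0]
    - [-0.14, 0.95, 0]
    - [-0.14, 0.95, 0]
    - [-0.14, 0.95, 0]
    - [-0.14, 0.95, 0]
    - [-0.14, 0.95, 0]
    - [-0.15, 0.95, 0]
    - [-0.15, 0.8, 0]
  claw: [0.1, 0.1, 0.1, 0.1, 0.1, 0.1, 0.1, 0.1]

```text
t: 18.4
position: [682.8, -52.5, 213.5]
eef_rot: [-180.0, -0.2, 157.7]
force: [0.2, -0.7, -3.2]
grip_width: 0.241
finger_force: 98.2
```

Request:
move_arm:
  turn:
    - [0, 0, -0.4]
    - [0, 0, -0.43]
    - [0, 0, 0]
    - [0, 0, 0]
    - [0, 0, 0]
    - [0, 0, 0]
    - [0, 0, 0]
    - [0, 0, 0]
  delta_pos:
    - [0, 0.4, 0]
    - [0, 0, 0]
    - [0, 0, 0]
    - [0, 0, 0]
    - [0, 0, 0]
    - [0, 0, 0]
    - [0, 0, 0]
    - [0, 0, 0]
  claw: [0.1, 0.1, 0.1, 0.1, 0.1, 0.1, 0.1, 0.1]

```text
t: 19.2
position: [688.9, -40.2, 215.8]
eef_rot: [180.0, 0.0, 162.6]
force: [-0.5, -0.5, -2.8]
grip_width: 0.247
finger_force: 98.2
```

Run:
```python
from h import *
for i in range(4):
    s=ctrl.state();print(s["position"].round(2),s["eef_rot"].round(2),s["force"].round(1));f=imaging.grab_frame("wrist")
np.savez("hub2.npz",**{k:np.array(v) for k,v in f.items()},p=s["position"],r=s["eef_rot"])
cv2.imwrite("pics/m6.png",cv2.resize(f["color"][110:310,230:430],(600,600),interpolation=2))
```

```text
[688.87 -40.24 215.83] [1.7999e+02 1.0000e-02 1.6256e+02] [-0.5 -0.5 -2.8]
[688.92 -40.13 215.81] [1.7999e+02 1.0000e-02 1.6257e+02] [-0.  -0.2 -2.9]
[688.95 -40.04 215.82] [1.7999e+02 1.0000e-02 1.6258e+02] [ 0.1  0.6 -3.1]
[688.95 -39.98 215.79] [1.7999e+02 1.0000e-02 1.6258e+02] [ 0.7  0.3 -2.7]
```

View pics/m6.png

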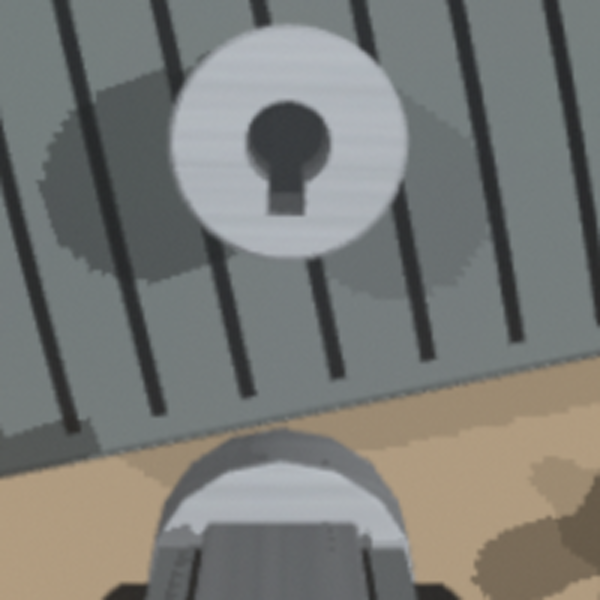

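The hub (crop centre about (288,141)) is in clear view, and its keyway (286,215) already lines up with the tool. I'll measure it in the tool frame.

Run:
```python
from h import *
d=dict(np.load("hub2.npz"));C=d["color"];s=dict(position=np.zeros(3),eef_rot=np.zeros(3))
W=lambda u,v,z=80.8:wray(d,s,u,v,z)[:2]
g=cv2.cvtColor(C,cv2.COLOR_BGR2HSV);x0,y0=230,110
m=((g[...,2]>145)).astype(np.uint8);w=np.zeros_like(m);w[114:199,283:370]=1
cs,_=cv2.findContours(m*w,cv2.RETR_EXTERNAL,cv2.CHAIN_APPROX_NONE);q=max(cs,key=cv2.contourArea)[:,0]
p=np.array([W(*a) for a in q],np.float32);print("rim",cv2.minEnclosingCircle(p),cv2.fitEllipse(p))
gf=lambda x,y:W(x0+x/3-.33,y0+y/3-.33)
print("bore LR",(gf(247,140)+gf(330,140))/2,"T",gf(288,100),"key end",gf(267,214),gf(306,214),"key neck",gf(269,185),gf(304,185))
gw=lambda x,y:wray(d,s,x0+x/3-.33,y0+y/3-.33,5.1)[:2]
print("wheel front",gw(280,463),"head foot",gw(207,524),gw(355,524))
```

```text
rim ((60.689109802246094, 1.6079472303390503), 23.762069702148438) ((60.64337921142578, 1.5879909992218018), (46.71328353881836, 46.853153228759766), 103.37146759033203)
bore LR [60.99299684  1.50904214] T [69.03191449  1.41514835] key end [45.95665655 -2.84371481] [45.94625085  5.02864663] key neck [51.8646425  -2.41853066] [51.85606641  4.61456057]
wheel front [20.13474528 -0.25895631] head foot [ 10.73014898 -10.85274196] [10.68529142 10.58558634]
```

Request:
move_arm:
  turn:
    - [0, 0, 0]
    - [0, 0, 0]
    - [0, 0, 0]
    - [0, 0, 0.2]
    - [0, 0, 0]
    - [0, 0, 0]
    - [0, 0, 0]
    - [0, 0, 0]
  delta_pos:
    - [0.5, 0.02, 0]
    - [0.6, 0.02, 0]
    - [0.415, 0, 0]
    - [0, 0, 0]
    - [0, 0, 0.2]
    - [0, 0, 0.2]
    - [0, 0, 0]
    - [0, 0, 0]
  claw: [0.1, 0.1, 0.1, 0.1, 0.1, 0.1, 0.1, 0.1]

```text
t: 20.2
position: [631.6, -20.4, 198.7]
eef_rot: [-180.0, -0.1, 161.4]
force: [-0.7, 0.2, -3.6]
grip_width: 0.239
finger_force: 98.2
```

Request:
move_arm:
  turn:
    - [0, 0, 0]
    - [0, 0, 0]
    - [0, 0, 0]
    - [0, 0, 0]
    - [0, 0, 0]
    - [0, 0, 0]
    - [0, 0, 0]
  delta_pos:
    - [0, 0, 0]
    - [0, 0, 0.05]
    - [0, 0, 0.05]
    - [0, 0, 0.05]
    - [0, 0, 0.05]
    - [0, 0, 0]
    - [0, 0, 0]
  claw: [0.1, 0.1, 0.1, 0.1, 0.1, 0.1, 0.1]

```text
t: 20.9
position: [631.8, -20.4, 191.7]
eef_rot: [-180.0, 0.0, 161.4]
force: [1.5, -0.5, -4.5]
grip_width: 0.241
finger_force: 98.2
```

Request:
move_arm:
  turn:
    - [0, 0, 0]
    - [0, 0, 0]
    - [0, 0, 0]
    - [0, 0, 0]
    - [0, 0, 0]
    - [0, 0, 0]
  delta_pos:
    - [0, 0, 0.05]
    - [0, 0, 0.05]
    - [0, 0, 0.05]
    - [0, 0, 0.05]
    - [0, 0, 0]
    - [0, 0, 0]
  claw: [0.1, 0.1, 0.1, 0.1, 0.1, 0.1]

```text
t: 21.5
position: [631.9, -20.4, 183.5]
eef_rot: [-180.0, 0.0, 161.4]
force: [2.9, -1.8, -3.7]
grip_width: 0.237
finger_force: 98.2
```

Request:
move_arm:
  turn:
    - [0, 0, 0]
    - [0, 0, 0]
    - [0, 0, 0]
    - [0, 0, 0]
    - [0, 0, 0]
    - [0, 0, 0]
  delta_pos:
    - [0, 0, 0.05]
    - [0, 0, 0.05]
    - [0, 0, 0.05]
    - [0, 0, 0]
    - [0, 0, 0]
    - [0, 0, 0]
  claw: [0.1, 0.1, 0.1, 0.1, 0.1, 0.1]

```text
t: 22.1
position: [631.8, -20.4, 177.6]
eef_rot: [-180.0, 0.0, 161.4]
force: [3.7, -2.2, -4.0]
grip_width: 0.242
finger_force: 98.2
```

Request:
move_arm:
  turn:
    - [0, 0, 0]
    - [0, 0, 0]
    - [0, 0, 0]
    - [0, 0, 0]
    - [0, 0, 0]
    - [0, 0, 0]
  delta_pos:
    - [-0.015, 0, 0.05]
    - [0, 0, 0.08]
    - [0, 0, 0.08]
    - [0, 0, 0.04]
    - [0, 0, 0]
    - [0, 0, 0]
  claw: [0.1, 0.1, 0.1, 0.1, 0.1, 0.1]

```text
t: 22.7
position: [632.1, -20.4, 167.8]
eef_rot: [180.0, -0.0, 161.4]
force: [0.7, -1.5, 0.5]
grip_width: 0.241
finger_force: 98.7
```

Request:
move_arm:
  turn:
    - [0, 0, 0]
    - [0, 0, 0]
    - [0, 0, 0]
    - [0, 0, 0]
    - [0, 0, 0]
    - [0, 0, 0]
    - [0, 0, 0]
  delta_pos:
    - [0, 0, 0.08]
    - [0, 0, 0.08]
    - [0, 0, 0.08]
    - [0, 0, 0.08]
    - [0, 0, 0]
    - [0, 0, 0]
    - [0, 0, 0]
  claw: [0.1, 0.1, 0.1, 0.1, 0.1, 0.1, 0.1]

```text
t: 23.4
position: [632.3, -20.4, 156.3]
eef_rot: [180.0, 0.1, 161.4]
force: [-2.2, -1.9, 8.9]
grip_width: 0.243
finger_force: 100.3
```

Request:
move_arm:
  turn:
    - [0, 0, 0]
    - [0, 0, 0]
    - [0, 0, 0]
    - [0, 0, 0]
  delta_pos:
    - [0, 0, 0.04]
    - [0, 0, 0.04]
    - [0, 0, 0]
    - [0, 0, 0]
  claw: [0.1, 0.1, 0.1, 0.1]

```text
t: 23.8
position: [632.4, -20.5, 156.0]
eef_rot: [180.0, 0.2, 161.4]
force: [-6.8, 0.7, 22.7]
grip_width: 0.242
finger_force: 102.1
```

Request:
move_arm:
  turn:
    - [0, 0, 0]
    - [0, 0, 0]
    - [0, 0, 0]
    - [0, 0, 0]
    - [0, 0, 0]
  delta_pos:
    - [0.015, 0, 0.03]
    - [0, 0, 0]
    - [0, 0, 0]
    - [0, 0, 0]
    - [0, 0, 0]
  claw: [0.1, 0.1, 0.1, 0.1, 0.1]

```text
t: 24.3
position: [632.4, -20.5, 156.0]
eef_rot: [180.0, 0.3, 161.4]
force: [-8.4, -1.6, 27.8]
grip_width: 0.244
finger_force: 102.7
```

Run:
```python
from h import *
s=ctrl.state();print(s["position"],s["force"],s["torque"])
f=imaging.grab_frame("scene");w=imaging.grab_frame("wrist")
a=cv2.resize(f["color"][220:340,240:400],(400,300),interpolation=2);b=cv2.resize(w["color"][220:340,240:400],(400,300),interpolation=2)
t=imaging.grab_frame("top")["color"];c=cv2.resize(t[160:370,90:370],(400,300))
d=cv2.resize(f["color"][180:380,120:387],(400,300))
cv2.imwrite("pics/m7.png",np.vstack([np.hstack([a,b]),np.hstack([c,d])]))
```

```text
[632.39338619 -20.46557999 155.98241996] [-8.40195437 -1.55677522 27.75035482] [-0.38574722  1.84310357 -0.00609874]
```

View pics/m7.png

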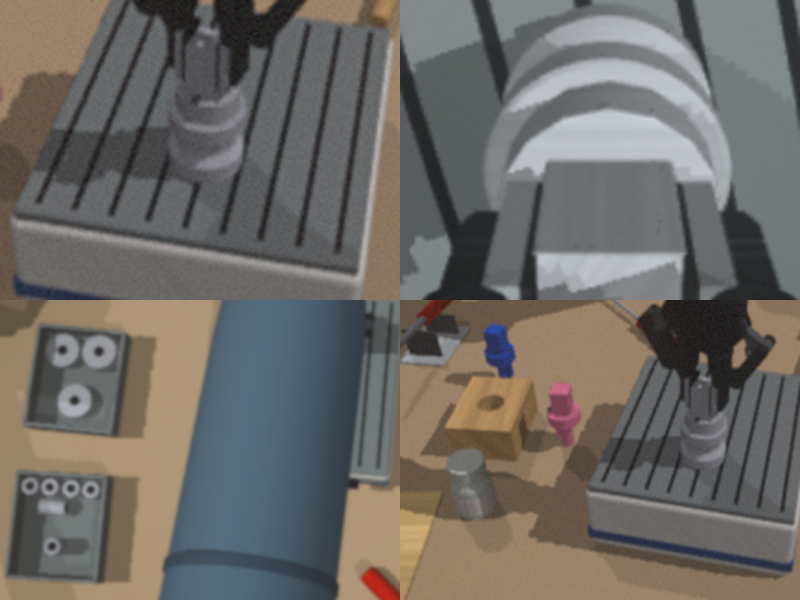

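The wheel sits flush on the hub (top views), both heads are in their matching bins, and the jar is still standing at (470,485). Handing in.

```bash
python3 -c "
from workcell import ctrl
print(ctrl.sign_off())"
```

```text
the job is handed in; nothing more can be done
None
```

I handed the job in at about 24 s, with no verdict returned: disc and sleeve are in their matching bins, the arbor is keyed and held fully home on the hub under about 28 N, and the jar is still standing.

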